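# Roll the round bar onto the pencil line

## Task

The round wooden bar is to be glued on along the pencil line: push its top sideways with the fingertips, as often as needed, so that it rolls over the plywood panel until it lies along the line, centred over it. Roll it rather than drag it, never lift it or pick it up, keep it on the panel, and leave the sanding block, the pencil and the tape measure where they are. Finish with the bar at rest and the hand clear.

Things in the scene. Friction and masses are not known exactly. Their poses are not given: they have to be found in the camera images.
- round_bar: plain light-wood round bar, 28 mm in diameter, 180 mm long, 0.11 kg, on the panel left or right of the line, 90 to 120 mm from it, near parallel. Origin at its centre, 26 mm above the bench; x axis along its length (y, z turn as it rolls). A finger pressed lightly on its top and moved sideways rolls it half as far as the finger goes; pushed at its side it may drag. Let go, it stops within a few mm.
- line_mid (a point): middle of the thin dark pencil line (290 mm long, 3 mm wide) drawn across the middle of the plywood panel, on the panel's top, 12 mm above the bench. x axis along the line (roughly away from the robot), y axis square to the line in the panel, z up. When the bar lies over the line, the line's ends still show by about 55 mm beyond each end of the bar.
- panel: flat plywood panel, 317 mm (its x, along the line) by 344 mm (its y) by 12 mm thick, fixed to the bench. Origin at the centre of its underside, at bench height, straight below line_mid.
- block: brown cork sanding block, 117 x 64 x 27 mm, loose, lying on the panel on the other side of the line from the bar, its long side roughly along the line, its centre 90 to 120 mm from the line. Origin at the centre of its underside. Bystander: not to be moved.
- pencil: blue pencil, 169 mm long and 8 mm thick, loose, lying crosswise (along world y) on the bench beyond the panel. Origin at its underside near its middle; its y axis runs along it. Bystander: not to be moved.
- tape: tape measure, 68 x 76 x 35 mm, loose, on the bench to the left of the panel. Origin at the centre of its underside. Bystander: not to be moved.

How it is judged:
By the outcome, as a careful person would: the job done as asked, in the order asked, and still so for the second after the job is handed in, with the robot touching nothing.
It also fails if it takes over 51 s, if anything falls off the work surface, if the arm or the gripper's body presses on something with over 40 N, if the wrist force passes 120 N, or if a joint passes its speed limit or range.

## Robot

A 6-joint arm with a two-finger parallel gripper is mounted at the origin on a cart in front of the work surface, level with it; the furniture and walls round the work are solid. World frame = base frame: x ahead of the robot, y to its left, z up, the work surface at z = 0. Lengths are in m, angles in rad, forces in N, time in s.
With the tool pointing down it reaches from about 0.275 to 0.75 m from the base axis. Payload 10.2 kg.
Tool frame: the origin (TCP) lies midway between the tips of the shut fingers; the grasp point (between the pads) lies 19 mm behind it; z points along the fingers, y is the line along which they close (so a half turn about z gives the same grasp; the last joint's range is limited). The gripper opens to 85 mm and grips with 20 to 120 N. Pads are 22 mm wide; open, the fingers measure 114 mm over their backs; the gripper's body (76 mm by 85 mm) begins 54 mm behind the grasp point. The pads swing forward as they close: fully open they stand 13 mm farther back than shut.
Start: joints at [-1.547, 0.313, 1.498, -0, 1.331, -0.223], TCP at [0.128, -0.509, 0.231] pointing down, gripper open.
Joint ranges: [-2.94, 2.94], [-0.97, 2.17], [0.19, 2.56], [-1.23, 4.37], [0.02, 3.11], [-2.88, 2.88]. Speed limits (rad/s): [2.39, 2.39, 3.01, 3.14, 3.14, 3.14].

## Interface

Orientations are given as a unit quaternion [w, x, y, z].
In Python, from cell import get_state, camera, close_job, find_in, regions_of, place_of gives the robot as it stands.
- The arm moves only by the tool apply_moves, never from a script. Its argument "plan" is a list of rows, each a list of 5 numbers: the finger opening in mm, from 0 to 85.4, then the shift along the tool's x, y, z in mm, then the turn about the tool's z in degrees. A call has 1 to 10 rows; each row is the pose to reach, as a shift and turn from the pose commanded when the call began, along the tool's axes at that moment; what a row does not reach only later rows make up. A row lasts 1/10 s, in which the tool goes at most 50 mm and 8.59 degrees, less where a joint would pass 70% of its speed; a pose out of reach is approached as far as the arm can. A call with a gripper value outside its range is refused whole. The fingers move at their own pace and stop on an object; the grip force is fixed at half the most. Time passes only in rows, so rows that repeat a pose let the fingers close. It gives the time, the measured TCP pose, the force, the opening and the grip force at its end, in the units of the state.
- get_state(): the state, without advancing time (a new reading comes with each control period).
- camera(name): name is "side" or "top"; returns a dict with "pixels" (400x640x3 uint8, red, green, blue), "vertical_fov" (degrees; the focal length in pixels is half the picture's height over the tangent of half this angle, whatever the lens; pixels are square), "cx", "cy" (the principal point, pixels), "distortion" ([k1, k2, p1, p2, k3] as OpenCV has them; the pictures are not rectified), "world_from_camera" (4x4, takes a point from camera to world coordinates). Camera axes: x right, y down, z forward; pixel columns grow to the right and rows downward; lengths in m; the calibration is good to about 2 mm. A picture is of the moment at which its call begins. There is no depth.
- close_job(): hands the job in; it is judged then, once.
Trained networks look in a picture, given as the dict that the camera call returned (one of the last four; its "shot" number tells which), for a name from the list of things; names that differ only in an ending like _2 or _b are one class to them, and where a whole thing is asked for, a point or a joint stands for the part that bears it (a point fixed in the world has none). Each returns a list of dicts, best first, with "p" (0 to 1); they miss things now and then, are a little off and sometimes report something else, mostly with a low value. They report only what shows in the picture. A call takes as long as a camera call.
- find_in(picture, target): "at" ([x, y, z] in m, in world coordinates, good to about 4 mm: the middle of the surface that is visible of it).
- regions_of(picture, target): "mask" (400x640 bool, what is visible of it).
- place_of(picture, target): "at" ([x, y, z] in m, in world coordinates, good to about 4 mm: a listed point, or the origin of a listed thing).
The state is a dict: "t": time; "joint_pos": joint angles; "dq": joint speeds; "joint_efforts": joint torques, N m; "ee_pos": TCP position; "ee_rot": TCP orientation; "ft_force": force on the tool from outside, world axes, zero at the start; "torque": the same for the moment, N m; "finger_gap": opening from 0.0 (shut) to 1.0 (fully open); "grip_force": force on a finger pad.
Only numpy, scipy, OpenCV 4.12 (cv2) and the standard library are available. Lean on these libraries where they do the work, as an engineer would, in place of code of your own. Each camera call takes 0.05 s, during which the arm holds its last target. There are 200 camera calls.

## Working session

There is one attempt and no reset: what is moved stays moved. The work goes in short steps, Python scripts to look and compute and a tool call to move; the robot and the scene stay as the last step left them, time stands still between calls to the robot, and variables do not carry over. Pictures are saved under pics/ and viewed, at most 10 in all, crops included, and the job is handed in when it is done.

Besides the shell and the picture viewer there is one more tool, called after ">>>" as a command line: name --pt "numbers of a row" for each row, then --argument value for the rest. apply_moves: Moves the arm, as the interface text tells. Its arguments: {"type":"object","properties":{"plan":{"type":"array"}},"required":["plan"]}

```bash
mkdir -p pics; cat > h.py <<'E'
import numpy as np,cv2
from cell import *
def K(c):
    f=200/np.tan(np.radians(c["vertical_fov"])/2)
    return np.array([[f,0,c["cx"]],[0,f,c["cy"]],[0,0,1.]])
def toworld(c,px,z):
    u=cv2.undistortPoints(np.array(px,float).reshape(-1,1,2),K(c),np.array(c["distortion"],float)).reshape(-1,2)
    T=np.array(c["world_from_camera"]);d=np.c_[u,np.ones(len(u))]@T[:3,:3].T;o=T[:3,3]
    return o+d*((z-o[2])/d[:,2])[:,None]
def save(c,n): cv2.imwrite("pics/"+n,c["pixels"][:,:,::-1])
def axis(c,mask,z):
    ys,xs=np.nonzero(mask);p=toworld(c,np.c_[xs,ys],z)[:,:2]
    (cx,cy),wh,a=cv2.minAreaRect(p.astype(np.float32)*1000)
    m=p.mean(0);v=np.linalg.svd(p-m,full_matrices=False)[2][0]; v*=np.sign(v[0])
    return np.array([cx,cy]),wh,m*1000,np.degrees(np.arctan2(v[1],v[0]))
E
python3 - <<'E'
from h import *
s=get_state();print(s)
for n in("top","side"):
    c=camera(n);save(c,n+"1.png");print(n,np.round(c["world_from_camera"],3).tolist())
    for t in("round_bar","line_mid","panel","block","tape","pencil"):
        print(t,[(round(r["p"],2),np.round(r["at"],3).tolist()) for r in place_of(c,t)[:2]])
    for t,z in(("round_bar",.026),("line_mid",.012),("panel",.012),("block",.039)):
        for r in regions_of(c,t)[:1]: print(t,r["p"],r["mask"].sum(),axis(c,r["mask"],z))
E
```

```text
{'t': 0.0, 'joint_pos': array([-1.54741105e+00,  3.13453859e-01,  1.49843982e+00, -4.82557045e-05,
        1.33101218e+00, -2.23398793e-01]), 'dq': array([ 5.07233736e-04, -1.48642242e-04, -4.19456876e-04, -7.47363632e-04,
        1.03235196e-03,  6.31695950e-05]), 'joint_efforts': array([ 8.01838505e-04, -4.12260962e+01, -2.59743011e+01, -1.21179673e-04,
        4.11675515e-03,  1.97198545e-05]), 'ee_pos': array([ 0.12822113, -0.50882969,  0.23073208]), 'ee_rot': array([-6.55663927e-04,  9.92395936e-01,  1.23084828e-01,  4.22388574e-05]), 'ft_force': array([-0.25591234,  0.40117839,  0.56033941]), 'torque': array([0.02821459, 0.01215551, 0.03003801]), 'grip_force': 0.0, 'finger_gap': 1.0002233309223685}
top [[-0.012, -0.983, 0.181, 0.51], [-1.0, 0.007, -0.029, 0.213], [0.027, -0.181, -0.983, 0.933], [0.0, 0.0, 0.0, 1.0]]
round_bar [(0.89, [0.51, -0.043, 0.023])]
line_mid [(0.82, [0.512, 0.05, 0.011])]
panel [(0.77, [0.51, 0.05, 0.002])]
block [(0.89, [0.501, 0.149, 0.008])]
tape [(0.85, [0.636, 0.465, 0.0])]
pencil [(0.75, [0.784, 0.098, 0.004])]
round_bar 0.66 17370 (array([511.634
[... 928 characters left out ...]
0.0])]
pencil [(0.69, [0.788, 0.097, 0.003])]
round_bar 0.6 811 (array([505.4822998 , -43.78252029]), (181.74424743652344, 40.851890563964844), array([503.16487816, -44.08180391]), np.float64(2.5079695596741542))
line_mid 0.96 9133 (array([509.11685181,  43.00985718]), (320.4573974609375, 361.2770690917969), array([506.82561876,  13.17059548]), np.float64(82.1303510601015))
panel 0.75 8756 (array([510.93661499,  43.39204407]), (319.438720703125, 353.7061767578125), array([506.64409956,  13.66556899]), np.float64(-66.8338572999344))
block 0.58 856 (array([495.60165405, 135.69210815]), (97.31398010253906, 115.8253402709961), array([495.46777237, 133.81524762]), np.float64(-11.979711906147603))
```

```bash
python3 - <<'E'
import cv2
a=cv2.imread("pics/top1.png");print(a.shape)
cv2.imwrite("pics/top1b.png",cv2.resize(a[100:400,170:570],None,fx=2,fy=2))
E
```

```text
(400, 640, 3)
```

View pics/top1b.png

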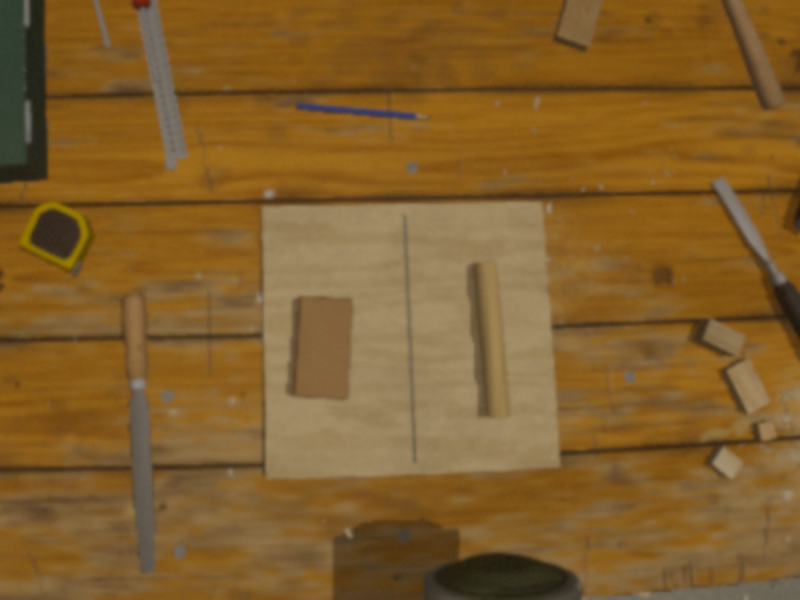

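View pics/side1.png

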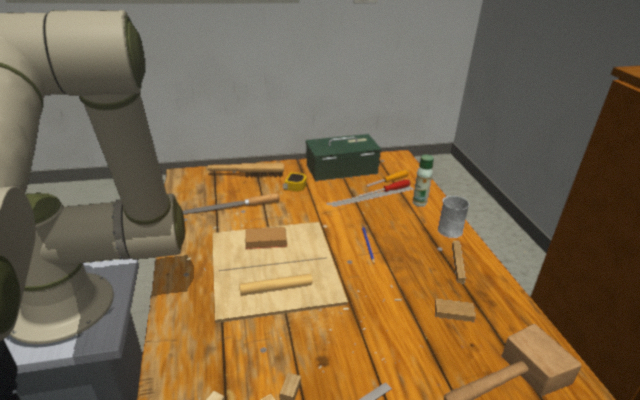

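The top crop shows the line running from about (405,215) to (414,461). The bar lies right of it, from about (485,262) to (498,416), and the block is left of it around (322,347). The side view agrees. Next I'll measure the bar and line in a rectified top view.

```bash
cat >> h.py <<'E'
def rect(c,z,x0=.33,x1=.69,y0=-.14,y1=.25,s=2000):
    # rows: x descending, cols: y descending (as in top view)
    xs=np.arange(x1,x0,-1/s);ys=np.arange(y1,y0,-1/s);X,Y=np.meshgrid(xs,ys,indexing='ij')
    P=np.c_[X.ravel(),Y.ravel(),np.full(X.size,z)]
    W=np.linalg.inv(np.array(c["world_from_camera"]))
    q=cv2.projectPoints(P,cv2.Rodrigues(W[:3,:3])[0],W[:3,3],K(c),np.array(c["distortion"],float))[0].reshape(*X.shape,2).astype(np.float32)
    return cv2.remap(c["pixels"],q[...,0],q[...,1],cv2.INTER_LINEAR),xs,ys
def line_fit(c):
    im,xs,ys=rect(c,.012);g=cv2.GaussianBlur(im.astype(np.float32).mean(2),(0,0),2)
    P=[]
    for i in range(0,len(xs),4):
        if not .38<xs[i]<.64: continue
        k=np.where((ys>.03)&(ys<.075))[0];r=g[i,k];w=np.clip(np.median(r)-15-r,0,None)
        if w.sum()>20: P.append((xs[i],(w*ys[k]).sum()/w.sum()))
    P=np.array(P);b,a=np.polyfit(P[:,0],P[:,1],1)
    return b,a,len(P)
E
python3 - <<'E'
from h import *
c=camera("top");b,a,n=line_fit(c);print("line",np.degrees(np.arctan(b)),b*.511+a,n)
im,xs,ys=rect(c,.026)
for x in(.56,.51,.46):
    i=np.argmin(abs(xs-x));k=np.where((ys<-.015)&(ys>-.075))[0][::3]
    r=im[i-6:i+6].mean(0)[k];print(x);print(" ".join(f"{ys[j]*1000:.0f}:{v[0]:.0f}/{v[2]:.0f}" for j,v in zip(k,r)))
cv2.imwrite("pics/rect1.png",cv2.resize(im[:,300:700,::-1],None,fx=1,fy=.8))
# line ends
im,xs,ys=rect(c,.012);g=im.astype(float).mean(2)
Y=b*xs+a;j=[np.argmin(abs(ys-y)) for y in Y]
d=np.array([np.median(g[i,max(jj-30,0):jj+30])-g[i,jj-2:jj+3].mean() for i,jj in enumerate(j)])
on=xs[d>15];print("line x",on.max(),on.min())
E
```

```text
line 0.5407664485671255 0.05302961095034699 75
0.56
-15:129/76 -17:118/68 -18:113/65 -20:108/62 -21:106/61 -23:102/57 -24:96/53 -26:93/48 -27:94/46 -29:99/48 -30:108/53 -32:118/57 -33:126/61 -35:132/65 -36:138/68 -38:144/72 -39:148/74 -41:152/76 -42:154/77 -44:155/77 -45:156/77 -47:155/77 -48:154/76 -50:152/77 -51:150/78 -53:148/81 -54:151/88 -56:155/94 -57:156/96 -59:157/97 -60:158/98 -62:158/98 -63:158/97 -65:157/97 -66:158/98 -68:158/99 -69:158/99 -71:158/99 -72:159/100 -74:159/100
0.51
-15:148/90 -17:138/82 -18:125/74 -20:114/67 -21:110/64 -23:107/62 -24:105/59 -26:99/54 -27:94/49 -29:92/46 -30:98/48 -32:105/51 -33:112/55 -35:119/58 -36:125/62 -38:132/65 -39:140/69 -41:148/74 -42:153/77 -44:157/79 -45:159/80 -47:159/80 -48:158/80 -50:155/78 -51:152/77 -53:147/76 -54:147/80 -56:149/86 -57:154/94 -59:158/98 -60:160/100 -62:160/101 -63:160/101 -65:160/101 -66:160/100 -68:160/100 -69:160/100 -71:160/101 -72:161/102 -74:160/101
0.46
-15:157/96 -17:152/94 -18:142/86 -20:130/77 -21:118/70 -23:111/65 -24:106/61 -26:103/59 -27:99/55 -29:94/50 -30:93/47 -32:95/47 -33:104/50 -35:112/54 -36:121/58 -38:128/63 -39:136/67 -41:143/71 -42:149/75 -44:154/77 -45:156/78 -47:156/78 -48:155/77 -50:152/76 -51:149/74 -53:145/72 -54:142/72 -56:142/75 -57:145/81 -59:150/87 -60:154/92 -62:156/95 -63:156/96 -65:156/96 -66:156/95 -68:156/95 -69:156/95 -71:156/94 -72:155/94 -74:156/94
line x 0.6550000000000038 0.3680000000000354
```

View pics/rect1.png

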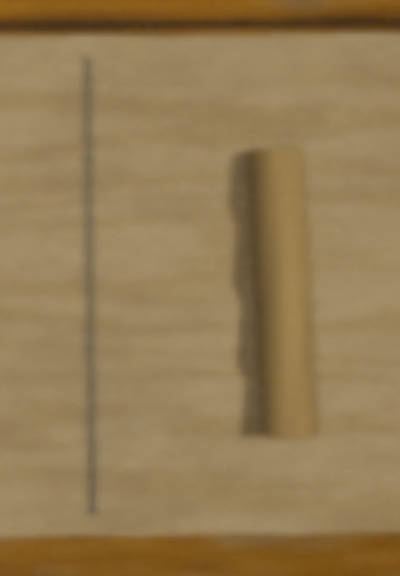

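>>> apply_moves --pt "85 480 -354 0 -78" --pt "85 480 -354 0 -78" --pt "85 480 -354 0 -78" --pt "85 480 -354 0 -78" --pt "85 480 -354 0 -78" --pt "85 480 -354 0 -78" --pt "85 480 -354 0 -78" --pt "85 480 -354 0 -78" --pt "85 480 -354 0 -78" --pt "85 480 -354 0 -78"

```text
t: 2.15
ee_pos: [0.447, -0.1211, 0.2316]
ee_rot: [0.0, 0.692, 0.722, 0.0]
ft_force: [0.3, -1.4, 0.7]
finger_gap: 0.997
grip_force: 0.0
```

>>> apply_moves --pt "85 0 0 0 0" --pt "85 0 0 0 0"

```text
t: 2.35
ee_pos: [0.4461, -0.1224, 0.2312]
ee_rot: [-0.0, 0.693, 0.721, -0.0]
ft_force: [0.2, -1.0, -0.6]
finger_gap: 0.995
grip_force: 0.0
```

>>> apply_moves --pt "85 35 32 10 0" --pt "85 71 64 40 0" --pt "85 71 64 90 0" --pt "85 71 64 135 0" --pt "85 71 64 165 0" --pt "85 71 64 183 0" --pt "85 71 64 183 0" --pt "85 71 64 183 0"

```text
t: 3.15
ee_pos: [0.5074, -0.0509, 0.049]
ee_rot: [0.0, 0.694, 0.72, 0.0]
ft_force: [0.5, 0.5, 0.2]
finger_gap: 0.994
grip_force: 0.0
```

```bash
python3 - <<'E'
from h import *
a=camera("top");b=camera("side")
A=cv2.resize(a["pixels"][180:340,300:520],None,fx=3,fy=3);B=cv2.resize(b["pixels"][200:340,190:360],None,fx=3,fy=3)
cv2.imwrite("pics/m1.png",np.vstack([np.pad(B,((0,0),(0,660-510),(0,0))),A])[:900,:,::-1][::1])
im=cv2.imread("pics/m1.png");cv2.imwrite("pics/m1.png",cv2.resize(im,None,fx=.65,fy=.65))
print(get_state()["ft_force"])
E
```

```text
[ 0.21512208  0.77046252 -1.05466612]
```

View pics/m1.png

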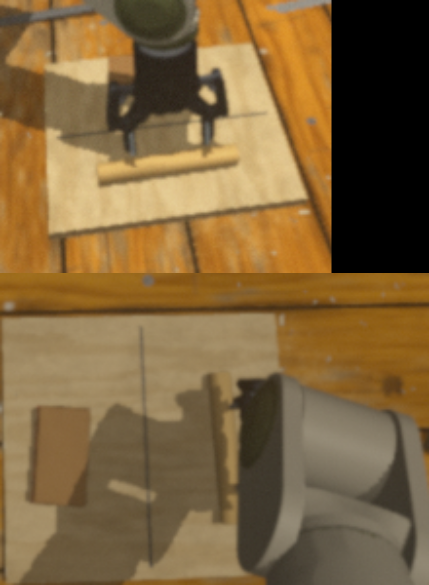

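The picture shows both fingers standing just above the bar, astride its middle. I'll lower onto it in small steps.

>>> apply_moves --pt "85 2 0 12 0" --pt "85 2 0 18 0" --pt "85 2 0 20 0" --pt "85 2 0 20 0"

```text
t: 3.65
ee_pos: [0.507, -0.0476, 0.0279]
ee_rot: [-0.0, 0.694, 0.72, -0.0]
ft_force: [-0.8, 0.6, 0.3]
finger_gap: 0.993
grip_force: 0.0
```

>>> apply_moves --pt "85 0 0 1 0" --pt "85 0 0 1 0"

```text
t: 3.85
ee_pos: [0.5073, -0.0477, 0.0274]
ee_rot: [0.0, 0.694, 0.72, 0.0]
ft_force: [0.2, 0.3, -0.3]
finger_gap: 0.996
grip_force: 0.0
```

>>> apply_moves --pt "85 0 0 1 0" --pt "85 0 0 1 0"

```text
t: 4.05
ee_pos: [0.5074, -0.0478, 0.0269]
ee_rot: [0.0, 0.694, 0.72, 0.0]
ft_force: [-1.3, 0.2, 4.4]
finger_gap: 0.995
grip_force: 2.7
```

>>> apply_moves --pt "85 4 0 0 0.5" --pt "85 9 0.5 0 1" --pt "85 14 1 0 1.5" --pt "85 19 1.5 0 2" --pt "85 24 2 0 2.5" --pt "85 28 2 0 3" --pt "85 30 2 0 3" --pt "85 30 2 0 3"

```text
t: 4.85
ee_pos: [0.5085, -0.0175, 0.0266]
ee_rot: [0.001, 0.712, 0.702, 0.0]
ft_force: [0.9, 0.2, 2.8]
finger_gap: 0.997
grip_force: 2.0
```

>>> apply_moves --pt "85 0 0 -15 0" --pt "85 0 0 -20 0" --pt "85 -40 0 -25 0" --pt "85 -60 0 -25 0" --pt "85 -60 0 -25 0"

```text
t: 5.35
ee_pos: [0.5071, -0.0797, 0.0511]
ee_rot: [0.0, 0.713, 0.701, -0.0]
ft_force: [0.2, -0.1, -0.2]
finger_gap: 0.993
grip_force: 0.0
```

```bash
cat >> h.py <<'E'
def bar_fit(c,x0=.43,x1=.58,lo=-.08,hi=.09):
    im,xs,ys=rect(c,.026);f=cv2.GaussianBlur(im.astype(np.float32),(0,0),2);q=f[...,2]/f[...,0]
    P=[]
    for x in np.arange(x0,x1,.005):
        i=np.argmin(abs(xs-x));k=np.where((ys<hi)&(ys>lo))[0]
        on=(q[i,k]<.555)&(f[i,k,0]>60)
        # longest run
        n,l,s,_=cv2.connectedComponentsWithStats(on.astype(np.uint8)[None]);
        if n<2: continue
        m=1+np.argmax(s[1:,4]);w=s[m,2]/2;a=s[m,0]
        if 23<w<36: P.append((x,(ys[k[a]]+ys[k[a+s[m,2]-1]])/2,w))
    P=np.array(P);
    if len(P)<4: return P
    b,a=np.polyfit(P[:,0],P[:,1],1);r=abs(P[:,1]-b*P[:,0]-a);P=P[r<max(.0015,1.5*np.median(r))]
    b,a=np.polyfit(P[:,0],P[:,1],1)
    return dict(deg=np.degrees(np.arctan(b)),y=b*.507+a,n=len(P),w=np.median(P[:,2]),xr=(P[0,0],P[-1,0]),res=P[:,1].std() and np.std(P[:,1]-b*P[:,0]-a))
E
python3 - <<'E'
from h import *
c=camera("top");print(bar_fit(c));im,xs,ys=rect(c,.026);cv2.imwrite("pics/r2.png",cv2.resize(im[:,:,::-1],None,fx=.7,fy=.7))
d=camera("side");print([np.round(r["at"],3) for r in place_of(d,"round_bar")])
E
```

```text
{'deg': np.float64(0.35944822804042575), 'y': np.float64(-0.025555101965146702), 'n': 30, 'w': np.float64(30.5), 'xr': (np.float64(0.43), np.float64(0.5750000000000002)), 'res': np.float64(0.0003138582212840794)}
[array([ 0.508, -0.029,  0.031])]
```

View pics/r2.png

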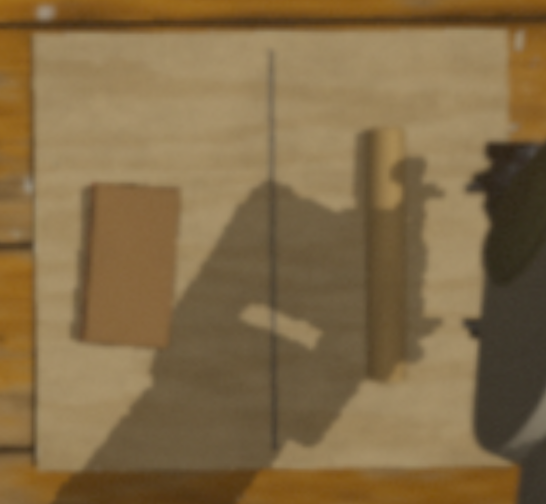

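Stroke 1 worked: the bar moved about 15 mm and is now nearly parallel to the line (0.36° against 0.54°). I'll repeat the stroke.

>>> apply_moves --pt "85 45 0 0 0" --pt "85 46 0 14 0" --pt "85 46 0 23 0" --pt "85 46 0 25 0" --pt "85 46 0 25 0" --pt "85 51 0 25 0.5" --pt "85 57 0 25 1" --pt "85 63 0 25 1.5" --pt "85 69 0 25 2" --pt "85 74 0 25 2"

```text
t: 6.5
ee_pos: [0.5088, -0.0036, 0.0266]
ee_rot: [0.001, 0.725, 0.689, 0.0]
ft_force: [0.7, -0.2, 2.4]
finger_gap: 0.994
grip_force: 1.4
```

>>> apply_moves --pt "85 3 0 0 0" --pt "85 3 0 0 0" --pt "85 3 0 -12 0" --pt "85 -17 0 -20 0" --pt "85 -57 0 -25 0" --pt "85 -57 0 -25 0"

```text
t: 7.1
ee_pos: [0.5057, -0.0641, 0.0525]
ee_rot: [0.001, 0.726, 0.688, 0.0]
ft_force: [-0.1, 1.1, 0.1]
finger_gap: 0.995
grip_force: 0.0
```

```bash
python3 - <<'E'
from h import *
c=camera("top");print(bar_fit(c))
s=get_state();print(s["ee_pos"],s["ee_rot"])
E
```

```text
{'deg': np.float64(-1.3102737738242431), 'y': np.float64(-0.010769700656315264), 'n': 29, 'w': np.float64(30.0), 'xr': (np.float64(0.43), np.float64(0.5750000000000002)), 'res': np.float64(0.0004879193287114571)}
[ 0.50535085 -0.06225845  0.05201425] [1.95859700e-04 7.25576890e-01 6.88141072e-01 5.39391626e-05]
```

>>> apply_moves --pt "85 43 0 0 0" --pt "85 44 0 14 0" --pt "85 44 0 23 0" --pt "85 44 0 25 0" --pt "85 44 0 25 0" --pt "85 49 0 25 0" --pt "85 55 0 25 0" --pt "85 61 0 25 0" --pt "85 67 0 25 0" --pt "85 73 0 25 0"

```text
t: 8.15
ee_pos: [0.5087, 0.0124, 0.0266]
ee_rot: [-0.0, 0.725, 0.689, -0.0]
ft_force: [-2.6, -0.4, 2.7]
finger_gap: 0.991
grip_force: 1.4
```

>>> apply_moves --pt "85 3 0 0 0" --pt "85 3 0 0 0" --pt "85 3 0 -12 0" --pt "85 -17 0 -20 0" --pt "85 -57 0 -25 0" --pt "85 -57 0 -25 0"

```text
t: 8.75
ee_pos: [0.507, -0.0482, 0.0528]
ee_rot: [0.001, 0.726, 0.688, 0.0]
ft_force: [0.6, 0.5, 0.4]
finger_gap: 0.994
grip_force: 0.0
```

```bash
python3 - <<'E'
from h import *
c=camera("top");print(bar_fit(c))
s=get_state();print(s["ee_pos"],s["ee_rot"])
E
```

```text
{'deg': np.float64(-1.5031116236389896), 'y': np.float64(0.004306918798664966), 'n': 30, 'w': np.float64(30.0), 'xr': (np.float64(0.43), np.float64(0.5750000000000002)), 'res': np.float64(0.0005068121412645769)}
[ 0.5066026  -0.04646541  0.05224838] [6.85284059e-04 7.25631029e-01 6.88083591e-01 3.34843905e-04]
```

>>> apply_moves --pt "85 42 0 0 0" --pt "85 43 0 14 0" --pt "85 43 0 23 0" --pt "85 43 0 25 0" --pt "85 43 0 25 0" --pt "85 48 0 25 0" --pt "85 54 0 25 0" --pt "85 60 0 25 0" --pt "85 66 0 25 0" --pt "85 72 0 25 0"

```text
t: 9.8
ee_pos: [0.5096, 0.0273, 0.0267]
ee_rot: [-0.0, 0.725, 0.689, -0.0]
ft_force: [-2.6, 0.8, 1.8]
finger_gap: 0.991
grip_force: 1.4
```

>>> apply_moves --pt "85 4 0 0 0" --pt "85 4 0 0 0" --pt "85 4 0 -12 0" --pt "85 -16 0 -20 0" --pt "85 -56 0 -25 0" --pt "85 -56 0 -25 0"

```text
t: 10.4
ee_pos: [0.5078, -0.0322, 0.0528]
ee_rot: [0.001, 0.726, 0.688, 0.0]
ft_force: [-0.5, -0.5, -0.2]
finger_gap: 0.995
grip_force: 0.0
```

```bash
python3 - <<'E'
from h import *
c=camera("top");print(bar_fit(c));im,xs,ys=rect(c,.026);cv2.imwrite("pics/r4.png",cv2.resize(im[:,:,::-1],None,fx=.7,fy=.7))
s=get_state();print(s["ee_pos"],s["ee_rot"])
E
```

```text
{'deg': np.float64(-1.516586518295527), 'y': np.float64(0.020903930604708215), 'n': 29, 'w': np.float64(30.0), 'xr': (np.float64(0.43), np.float64(0.5750000000000002)), 'res': np.float64(0.0004980562349891648)}
[ 0.50742812 -0.03046416  0.05228337] [6.87933758e-04 7.25619539e-01 6.88095686e-01 3.71858970e-04]
```

View pics/r4.png

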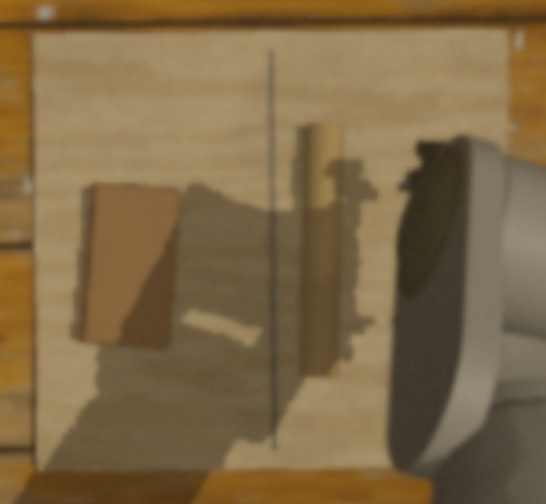

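After four strokes the bar is at y = 20.9 mm with the line at 53 mm. Lengthwise it is centred: ends at rows 123 and 376, so x is about 0.512. The last two strokes also turn it back parallel.

>>> apply_moves --pt "85 42 0 0 0" --pt "85 43 0 14 0" --pt "85 43 0 23 0" --pt "85 43 0 25 0" --pt "85 43 0 25 0" --pt "85 48 0 25 -0.3" --pt "85 54 0 25 -0.6" --pt "85 60 0 25 -0.9" --pt "85 66 0 25 -1.2" --pt "85 72 0 25 -1.3"

```text
t: 11.45
ee_pos: [0.5105, 0.0433, 0.0267]
ee_rot: [-0.0, 0.717, 0.697, -0.0]
ft_force: [-1.0, 0.2, 2.2]
finger_gap: 0.992
grip_force: 1.3
```

>>> apply_moves --pt "85 3 0 0 0" --pt "85 3 0 0 0" --pt "85 3 0 -12 0" --pt "85 -17 0 -20 0" --pt "85 -57 0 -25 0" --pt "85 -57 0 -25 0"

```text
t: 12.05
ee_pos: [0.5099, -0.0173, 0.0528]
ee_rot: [0.001, 0.718, 0.696, 0.0]
ft_force: [0.9, -0.6, 0.4]
finger_gap: 0.996
grip_force: 0.0
```

```bash
python3 - <<'E'
from h import *
c=camera("top");print(bar_fit(c,lo=.005,hi=.1))
s=get_state();print(s["ee_pos"],s["ee_rot"])
E
```

```text
{'deg': np.float64(-0.43974762616279733), 'y': np.float64(0.036115461624026506), 'n': 30, 'w': np.float64(28.5), 'xr': (np.float64(0.43), np.float64(0.5750000000000002)), 'res': np.float64(0.00036009592715267815)}
[ 0.50951202 -0.01550763  0.05226594] [6.83529015e-04 7.17781436e-01 6.96268050e-01 3.81565888e-04]
```

>>> apply_moves --pt "85 42 0 0 0" --pt "85 43 0 14 0" --pt "85 43 0 23 0" --pt "85 43 0 25 0" --pt "85 43 0 25 0" --pt "85 48 0 25 -0.3" --pt "85 54 0 25 -0.6" --pt "85 60 0 25 -0.9" --pt "85 66 0 25 -1.1" --pt "85 72 0 25 -1.2"

```text
t: 13.1
ee_pos: [0.511, 0.0583, 0.0267]
ee_rot: [-0.0, 0.71, 0.705, -0.0]
ft_force: [-1.8, 0.8, 2.2]
finger_gap: 0.991
grip_force: 1.4
```

>>> apply_moves --pt "85 4 0 0 0" --pt "85 4 0 0 0" --pt "85 4 0 0 0" --pt "85 4 0 -12 0" --pt "85 -16 0 -30 0" --pt "85 -66 0 -50 0" --pt "85 -116 0 -50 0" --pt "85 -156 0 -50 0" --pt "85 -156 0 -50 0"

```text
t: 14.0
ee_pos: [0.5103, -0.1025, 0.0773]
ee_rot: [0.001, 0.711, 0.703, 0.0]
ft_force: [0.2, 1.7, 0.1]
finger_gap: 1.0
grip_force: 0.0
```

```bash
python3 - <<'E'
from h import *
c=camera("top");print(bar_fit(c,lo=.005,hi=.1));im,xs,ys=rect(c,.026)
g=cv2.resize(im[:,150:630,::-1],None,fx=1.2,fy=.8)
cv2.imwrite("pics/r6.png",g)
d=camera("side")
for k in(c,d): print([(r["p"],np.round(r["at"],4)) for t in("round_bar","line_mid") for r in place_of(k,t)[:1]])
s=get_state();print(s["ee_pos"],s["ee_rot"])
E
```

```text
{'deg': np.float64(0.4208861725949839), 'y': np.float64(0.05230907769359714), 'n': 26, 'w': np.float64(29.5), 'xr': (np.float64(0.435), np.float64(0.5700000000000001)), 'res': np.float64(0.0004891458131674077)}
[(0.59, array([0.5142, 0.0513, 0.0247])), (0.8, array([0.5133, 0.0503, 0.0111]))]
[(0.51, array([0.5142, 0.0488, 0.0292])), (0.77, array([0.5123, 0.0515, 0.011 ]))]
[ 0.51006726 -0.09659868  0.07643602] [-6.78284301e-05  7.08759202e-01  7.05450486e-01  7.30572707e-06]
```

View pics/r6.png

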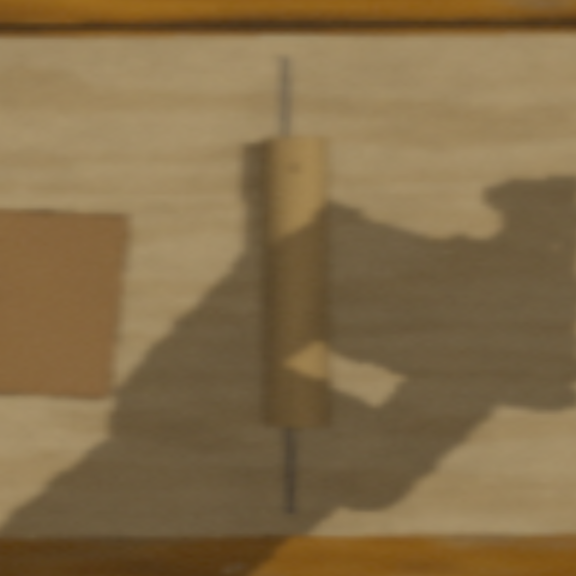

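The bar now lies over the line with both line ends showing, at columns 284 and 290, and the bar edges at about 262–330. Much of it is in the arm's shadow, so I'll clear the arm for a clean check.

>>> apply_moves --pt "85 -50 -20 -30 0" --pt "85 -100 -40 -60 0" --pt "85 -150 -60 -90 0" --pt "85 -200 -80 -90 0" --pt "85 -250 -100 -90 0" --pt "85 -300 -120 -90 0" --pt "85 -300 -120 -90 0" --pt "85 -300 -120 -90 0"

```text
t: 15.1
ee_pos: [0.3866, -0.4003, 0.1662]
ee_rot: [0.0, 0.711, 0.704, -0.0]
ft_force: [-0.1, 0.2, -0.4]
finger_gap: 0.993
grip_force: 0.0
```

```bash
python3 - <<'E'
from h import *
c=camera("top");print(bar_fit(c,lo=.005,hi=.1));im,xs,ys=rect(c,.026)
for x in(.57,.51,.45):
    i=np.argmin(abs(xs-x));k=np.where((ys<.085)&(ys>.03))[0][::2]
    r=im[i-6:i+6].mean(0)[k];print(x," ".join(f"{ys[j]*1000:.0f}:{v[0]:.0f}/{v[2]/v[0]:.2f}" for j,v in zip(k,r)))
im,xs,ys=rect(c,.012);g=im.astype(np.float32).mean(2)
for a,b in((.615,.65),(.372,.41)):
    i=(xs>a)&(xs<b);k=np.where((ys>.035)&(ys<.075))[0];r=g[i].mean(0)[k];w=np.clip(np.median(r)-8-r,0,None);print((a+b)/2,(w*ys[k]).sum()/w.sum())
for t in("block","tape","pencil"): print(t,np.round(place_of(c,t)[0]["at"],3))
cv2.imwrite("pics/r7.png",cv2.resize(c["pixels"][180:360,290:460,::-1],None,fx=4,fy=3.3))
E
```

```text
{'deg': np.float64(0.46141543490596343), 'y': np.float64(0.05295290693362979), 'n': 30, 'w': np.float64(29.0), 'xr': (np.float64(0.43), np.float64(0.5750000000000002)), 'res': np.float64(0.00045725654683452933)}
0.57 85:155/0.61 84:155/0.60 83:155/0.60 82:155/0.60 81:155/0.60 80:154/0.60 79:153/0.60 78:151/0.60 77:146/0.59 76:141/0.59 75:132/0.58 74:121/0.57 73:113/0.57 72:109/0.57 71:105/0.56 70:103/0.56 69:101/0.56 68:100/0.55 67:99/0.54 66:98/0.53 65:100/0.51 64:101/0.49 63:106/0.49 62:112/0.50 61:118/0.50 60:124/0.50 59:129/0.50 58:133/0.49 57:137/0.49 56:141/0.49 55:145/0.49 54:148/0.50 53:150/0.50 52:152/0.51 51:154/0.50 50:156/0.51 49:157/0.51 48:158/0.51 47:159/0.51 46:158/0.51 45:158/0.51 44:156/0.51 43:154/0.51 42:151/0.51 41:149/0.52 40:146/0.54 39:147/0.56 38:148/0.58 37:150/0.59 36:153/0.61 35:155/0.61 34:156/0.61 33:156/0.61 32:155/0.62 31:155/0.62
0.51 85:154/0.60 84:154/0.60 83:154/0.60 82:154/0.60 81:155/0.60 80:155/0.60 79:154/0.60 78:154/0.59 77:152/0.59 76:150/0.59 75:147/0.59 74:141/0.59 73:134/0.59 72:125/0.58 71:116/0.57 70:110/0.56 69:106/0.55 68:103/0.54 67:1
[... 542 characters left out ...]
54/0.62 76:152/0.61 75:150/0.61 74:144/0.61 73:136/0.60 72:128/0.59 71:118/0.59 70:110/0.58 69:106/0.58 68:103/0.56 67:101/0.56 66:99/0.55 65:100/0.54 64:101/0.52 63:104/0.50 62:111/0.49 61:117/0.48 60:123/0.48 59:128/0.49 58:133/0.49 57:137/0.49 56:141/0.49 55:143/0.50 54:146/0.51 53:149/0.50 52:152/0.50 51:154/0.50 50:155/0.51 49:156/0.51 48:156/0.50 47:156/0.50 46:154/0.50 45:153/0.50 44:152/0.50 43:149/0.50 42:147/0.50 41:144/0.51 40:141/0.51 39:139/0.53 38:138/0.55 37:139/0.57 36:143/0.59 35:146/0.61 34:149/0.61 33:151/0.61 32:152/0.61 31:152/0.62
0.6325000000000001 0.0540430088040435
0.391 0.05187997145385828
block [0.499 0.15  0.008]
tape [0.635 0.465 0.002]
pencil [0.786 0.093 0.009]
```

View pics/r7.png

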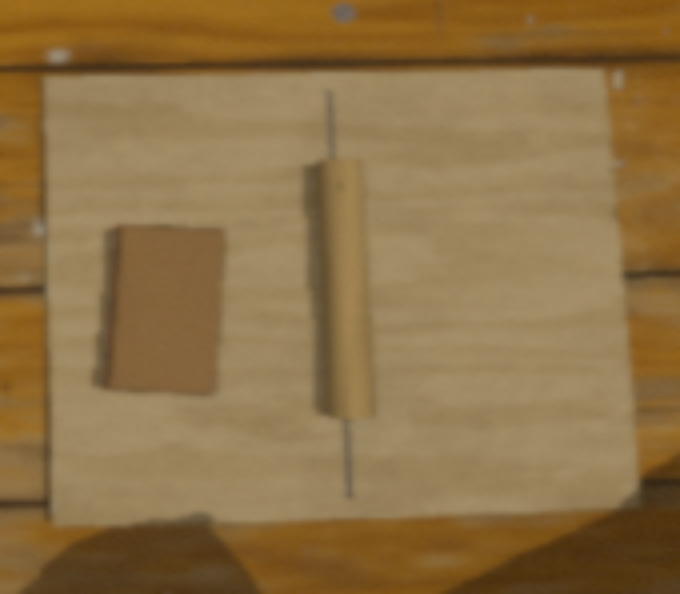

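The clean view shows the bar over the line within about 1 mm and 0.2°. Both line ends show, and the block, tape and pencil are still in place.

```bash
python3 -c "
from cell import close_job
print(close_job())"
```

```text
the job is handed in; nothing more can be done
None
```

The bar was rolled onto the pencil line in six strokes and lies centred over it to within about 1 mm and 0.2°; the hand is clear, the block, tape and pencil show no movement beyond camera error, and the job is handed in at about 15 s.

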